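# Lean tubes into spring-clip stands and straighten them

## Robot

A 6-joint arm with a two-finger parallel gripper is mounted at the origin on the work surface; the furniture and walls round the work are solid. World frame = base frame: x ahead of the robot, y to its left, z up, the work surface at z = 0. Lengths are in m, angles in rad, forces in N, time in s.
With the tool pointing down it reaches from about 0.35 to 0.975 m from the base axis. Payload 7.1 kg.
Tool frame: the origin (TCP) lies midway between the tips of the shut fingers; the grasp point (between the pads) lies 19 mm behind it; z points along the fingers, y is the line along which they close (so a half turn about z gives the same grasp; the last joint's range is limited). The gripper opens to 88 mm and grips with 3 to 60 N. Pads are 20 mm wide; open, the fingers measure 115 mm over their backs; the gripper's body (75 mm by 178 mm) begins 61 mm behind the grasp point.
Start: joints at [-1.146, 0.423, 1.63, -0, 1.089, -0.019], TCP at [0.268, -0.564, 0.223] pointing down, gripper open.
Joint ranges: [-3, 3], [-0.9, 2.11], [0.09, 2.58], [-1.31, 4.45], [0.11, 2.69], [-2.54, 2.54]. Speed limits (rad/s): [2.39, 2.39, 3.01, 3.14, 3.14, 3.14].

## Interface

Orientations are given as a unit quaternion [w, x, y, z].
In Python, from station import move_pose, movel, movej, command_gripper, wait, inverse_kinematics, read_camera, camera_info, MotionError, job_done, get_time, get_joint_pos, get_qvel, get_effort, get_tcp_pos, get_ee_rot, get_ft_force, get_ft_torque, get_grip_width, get_finger_force gives the robot as it stands. Calls block until the motion is done:
- move_pose(position, orientation): joint-space move of the TCP to a pose.
- movel(position, frame=None, v=0.15, until_force=None): straight line of the TCP; frame=None keeps the orientation; v is the mean speed in m/s. With until_force (N) it stops when the force on the tool has changed by that much, and returns True; else False.
- movej(angles): joint-space move.
- command_gripper(opening): opening from 0.0 (shut) to 1.0 (fully open); the grip force is fixed at half the most; returns when the fingers have stopped.
- wait(seconds).
- inverse_kinematics(position, orientation): joint angles nearest the present ones, or None.
- read_camera(name): name is "scene" or "top" or "wrist"; returns the picture (400x640x3 uint8, red, green, blue); there is no depth.
- camera_info(name): a dict with "intrinsics" (3x3 intrinsics, pixels), "dist" ([k1, k2, p1, p2, k3] as OpenCV has them; the pictures are not rectified), "T" (4x4, takes a point from camera to world coordinates); the wrist camera has in their place "tool_from_camera" (4x4, takes a point from camera to tool coordinates, whose origin is the TCP and whose axes are the flange's). Camera axes: x right, y up, looking along -z (the intrinsics and any distortion apply to the point x, -y, -z); pixel columns grow to the right and rows downward; lengths in m; the calibration is good to about 2 mm. A picture is of the moment at which its call begins: read the wrist's pose just before it. camera_info takes no time and is no camera call.
A pose or a line that the arm cannot do raises MotionError and nothing moves.
- job_done(): hands the job in; it is judged then, once.
Readings, each from a call of its own:
- get_time(): time.
- get_joint_pos(): joint angles.
- get_qvel(): joint speeds.
- get_effort(): joint torques, N m.
- get_tcp_pos(): TCP position.
- get_ee_rot(): TCP orientation.
- get_ft_force(): force on the tool from outside, world axes, zero at the start.
- get_ft_torque(): the same for the moment, N m.
- get_grip_width(): opening from 0.0 (shut) to 1.0 (fully open).
- get_finger_force(): force on a finger pad.
Only numpy, scipy, OpenCV 4.12 (cv2) and the standard library are available. Lean on these libraries where they do the work, as an engineer would, in place of code of your own. Each camera call takes 0.05 s, during which the arm holds its last target. There are 200 camera calls.

## Task

Move the shortest and the longest of the three tubes from the metal block into the two spring-clip stands: first the short tube into the stand with the lower clip, then the long tube into the one with the higher clip. Each clip takes a tube only from its open front, so set the foot into the bore with the tube clearly leaning out to the front, then swing it upright until it snaps into the clip, foot fully down. Do not tip a tube past 45 degrees, and leave the middle tube, the cylinder, the flask and the beaker where they stand.

Things in the scene. Friction and masses are not known exactly. Their poses are not given: they have to be found in the camera images.
- short_tube: the shortest tube: filled glass tube with a plain cap, 150 mm long, 45 g, 20 mm across near the foot, 22 mm at the cap, flat foot 15 mm across with a 4.5 mm rounded edge. Origin: centre of the foot's underside; z runs along the tube to the cap. Starts upright in one of the block's holes, foot 10 mm above the worktop.
- long_tube: the longest tube: glass tube with a ball-shaped stopper, 199 mm long with the ball (178 mm to the shoulder below it), 45 g, 20 mm across at the foot, 22 mm at the shoulder, foot as the short tube's. Origin: centre of the foot's underside; z runs along the tube to the stopper. Starts upright in another of the block's holes. Grasp below the ball stopper.
- middle_tube: bystander: filled glass tube with a plain cap, 172 mm long, 22 mm across, in the remaining hole of the block; it stays. Origin: centre of the foot's underside, z along the tube.
- block: fixed aluminium block 186 (x) x 60 (y) x 55 mm with three holes in a row along its x, at x = -62, 0 and +62 mm, 23 mm across, 45 mm deep. Origin: centre of its underside.
- low_stand: fixed tube stand, 107 mm high, the lower clip: grey base plate 90 x 72 x 10 mm (x -40 to 50 mm), white socket 50 x 46 mm up to z = 50 mm, post at x = 29 to 39 mm (30 mm wide in y) carrying a grey clip head (x 13 to 39 mm, 46 mm wide) and steel clip. Origin: underside of the base, on the bore's axis; z up; -x is the open front, to which the mouth slopes and the clip opens. It takes the short tube.
- tall_stand: fixed tube stand, 142 mm high, the higher clip: grey base plate 90 x 72 x 10 mm (x -40 to 50 mm), white socket 50 x 46 mm up to z = 50 mm, post at x = 29 to 39 mm (30 mm wide in y) carrying a grey clip head (x 13 to 39 mm, 46 mm wide) and steel clip. Origin: underside of the base, on the bore's axis; z up; -x is the open front, to which the mouth slopes and the clip opens. It takes the long tube.
- low_stand_bore (a point): centre of the low stand's bore floor, 10 mm above the worktop; axes as the stand's. Vertical bore 27 mm across, round for its lowest 12 mm; from 12 to 40 mm above the floor the mouth has side walls 27 mm apart, a vertical back wall, and a front wall that slopes 33 degrees outward, so a tube can reach the floor while leaning up to about 27 degrees to -x, its foot's centre then 2 to 6 mm behind the axis (+x).
- tall_stand_bore (a point): centre of the tall stand's bore floor, 10 mm above the worktop; axes as the stand's. Vertical bore 27 mm across, round for its lowest 12 mm; from 12 to 40 mm above the floor the mouth has side walls 27 mm apart, a vertical back wall, and a front wall that slopes 33 degrees outward, so a tube can reach the floor while leaning up to about 27 degrees to -x, its foot's centre then 2 to 6 mm behind the axis (+x).
- low_stand_clip (a point): centre of the low stand's clip, on the bore axis, 85 mm above the bore floor. Two jaws 16 mm high slide apart along y (spring 0.5 N each when closed, plus 1.2 N per 10 mm opened; polished, low friction); empty they are 10 mm apart, lips nearly touching. Flared lips reach 20 mm in front of the axis (-x). A tube pressed to +x with about 3 to 8 N spreads the lips and snaps in; the clip head's face is 13 mm behind the axis.
- tall_stand_clip (a point): centre of the tall stand's clip, on the bore axis, 120 mm above the bore floor. Two jaws 16 mm high slide apart along y (spring 0.5 N each when closed, plus 1.2 N per 10 mm opened; polished, low friction); empty they are 10 mm apart, lips nearly touching. Flared lips reach 20 mm in front of the axis (-x). A tube pressed to +x with about 3 to 8 N spreads the lips and snaps in; the clip head's face is 13 mm behind the axis.
- short_tube_band (a point): point on the short tube's axis 85 mm above its foot, the part that belongs in the clip.
- long_tube_band (a point): point on the long tube's axis 120 mm above its foot, the part that belongs in the clip.
- graduated_cylinder: bystander: graduated cylinder on a blue foot 52 x 60 mm, 28 mm across, 200 mm tall. Origin: centre of its underside.
- conical_flask: bystander: conical flask, 64 mm across, 103 mm tall. Origin: centre of its underside.
- small_beaker: bystander: small beaker, 46 mm across, 57 mm tall. Origin: centre of its underside.
Not all that is in view belongs to the job. Leave any yellow look-alike of the low_stand alone.

How it is judged:
On the way, in this order (a step that is already met when the one before it is completed fails the run):
1. the short tube's foot is in the low stand's bore while the tube still leans (angle between short_tube's own z axis and vertical above 0.17 rad and z of short_tube in the frame of low_stand_bore below 0.03 m and horizontal distance between short_tube and low_stand_bore below 0.014 m), for 0.1 s.
2. the short tube is upright, foot on the bore floor, held in the low stand's clip (distance between short_tube and low_stand_bore below 0.006 m and horizontal distance between short_tube_band and low_stand_clip below 0.005 m and angle between short_tube's own z axis and vertical below 0.1 rad), for 0.2 s.
3. the long tube's foot is in the tall stand's bore while the tube still leans (angle between long_tube's own z axis and vertical above 0.17 rad and z of long_tube in the frame of tall_stand_bore below 0.03 m and horizontal distance between long_tube and tall_stand_bore below 0.014 m), for 0.1 s.
4. the long tube is upright, foot on the bore floor, held in the tall stand's clip (distance between long_tube and tall_stand_bore below 0.006 m and horizontal distance between long_tube_band and tall_stand_clip below 0.005 m and angle between long_tube's own z axis and vertical below 0.1 rad), for 0.2 s.
At the end, for the whole second after the job is handed in: The short tube stands in the low stand and the long tube in the tall stand: foot within 6 mm of the centre of the bore floor, the tube's axis within 5 mm of the clip's centre at clip height, less than 0.1 rad from vertical, released and at rest (all of step 2 and all of step 4 and linear speed of each of short_tube, long_tube below 0.02 m/s and contact force between each of short_tube, long_tube and the fingers below 0.2 N); the robot touches nothing.
It fails at once if the middle tube is shifted by more than 30 mm (distance of middle_tube from where it was at the start of the episode above 0.03 m).
It fails at once if the graduated cylinder is shifted by more than 30 mm (distance of graduated_cylinder from where it was at the start of the episode above 0.03 m).
It fails at once if the conical flask is shifted by more than 30 mm (distance of conical_flask from where it was at the start of the episode above 0.03 m).
It fails at once if the small beaker is shifted by more than 30 mm (distance of small_beaker from where it was at the start of the episode above 0.03 m).
It fails at once if the short or the long tube is tipped past 45 degrees (angle between any of short_tube, long_tube's own z axis and vertical above 0.79 rad).
It also fails if it takes over 72 s, if anything falls off the work surface, if the arm or the gripper's body presses on something with over 40 N, if the wrist force passes 120 N, or if a joint passes its speed limit or range.

## Working session

There is one attempt and no reset: what is moved stays moved. The work goes in short steps, each a Python script; the robot and the scene stay as the last script left them, time stands still between calls to the robot, and variables do not carry over. Pictures are saved under pics/ and viewed, at most 10 in all, crops included, and the job is handed in when it is done.

```bash
ls; mkdir -p pics
python3 - <<'E'
from station import *
import cv2, numpy as np
for n in ["scene","top"]:
    im=read_camera(n); cv2.imwrite(f"pics/{n}0.png",im[:,:,::-1]); print(n,camera_info(n))
print(camera_info("wrist")); print(get_time(),get_tcp_pos(),get_ee_rot())
E
```

```text
pics
scene {'intrinsics': array([[507.10331999,   0.        , 321.75034887],
       [  0.        , 507.10331999, 201.73191543],
       [  0.        ,   0.        ,   1.        ]]), 'dist': array([0.05430713, 0.        , 0.        , 0.        , 0.        ]), 'T': array([[ 0.91411211, -0.23227836,  0.33233389,  0.90701264],
       [ 0.40495766,  0.56386995, -0.71976383, -0.80521304],
       [-0.02020753,  0.79252598,  0.60950326,  0.83402281],
       [ 0.        ,  0.        ,  0.        ,  1.        ]])}
top {'intrinsics': array([[501.93663294,   0.        , 322.02982813],
       [  0.        , 501.93663294, 194.74794104],
       [  0.        ,   0.        ,   1.        ]]), 'dist': array([0.05460042, 0.        , 0.        , 0.        , 0.        ]), 'T': array([[-0.00934573,  0.99198096, -0.1260414 ,  0.3708363 ],
       [-0.99987024, -0.01092432, -0.01183891,  0.06792986],
       [-0.01312089,  0.1259144 ,  0.99195434,  1.20217358],
       [ 0.        ,  0.        ,  0.        ,  1.        ]])}
{'intrinsics': array([[292.83895828,   0.        , 320.83650289],
       [  0.        , 292.83895828, 197.81608508],
       [  0.        ,   0.        ,   1.        ]]), 'dist': array([-0.01292175,  0.        ,  0.        ,  0.        ,  0.        ]), 'tool_from_camera': array([[-1.48258362e-04,  9.66650656e-01,  2.56098590e-01,
         7.00929621e-02],
       [ 9.99998875e-01,  5.25647758e-04, -1.40516023e-03,
        -3.77275166e-05],
       [-1.49291671e-03,  2.56098094e-01, -9.66649646e-01,
        -1.63088238e-01],
       [ 0.00000000e+00,  0.00000000e+00,  0.00000000e+00,
         1.00000000e+00]])}
0.1 [ 0.26819507 -0.56399066  0.22199147] [-6.59224195e-04  9.75476460e-01  2.20102760e-01 -1.30094576e-04]
```

View pics/scene0.png

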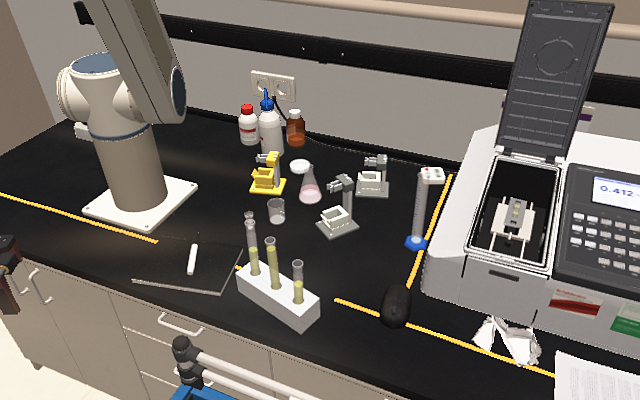

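View pics/top0.png

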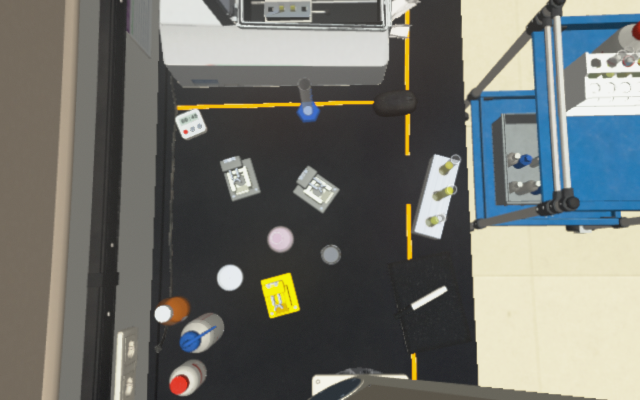

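The scene view shows the block with tubes near (250–300, 215–300) and the stands near (337, 215) and (372, 180). In the top view the stands are at (240, 177) and (316, 188), and the block is at (438, 195). I'll zoom in next.

Run:
```python
import cv2, numpy as np
s=cv2.imread("pics/scene0.png");t=cv2.imread("pics/top0.png")
cv2.imwrite("pics/sc.png",cv2.resize(s[140:340,210:410],(800,600)[:1]*2 if 0 else (600,600),interpolation=cv2.INTER_CUBIC))
a=cv2.resize(t[140:220,210:350],(700,400),interpolation=cv2.INTER_CUBIC)
b=cv2.resize(t[145:245,405:470],None,fx=4,fy=4,interpolation=cv2.INTER_CUBIC)
c=np.zeros((400,800,3),np.uint8); c[:,:500]=cv2.resize(t[145:225,215:345],None,fx=3.846,fy=3.846,interpolation=cv2.INTER_CUBIC)[:,:500].shape and 0
d=cv2.resize(t[145:225,215:345],None,fx=4,fy=4,interpolation=cv2.INTER_CUBIC); c[:320,:520]=d; c[:400,530:790]=b
cv2.imwrite("pics/tc.png",c)
```

```text
(no output)
```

View pics/sc.png

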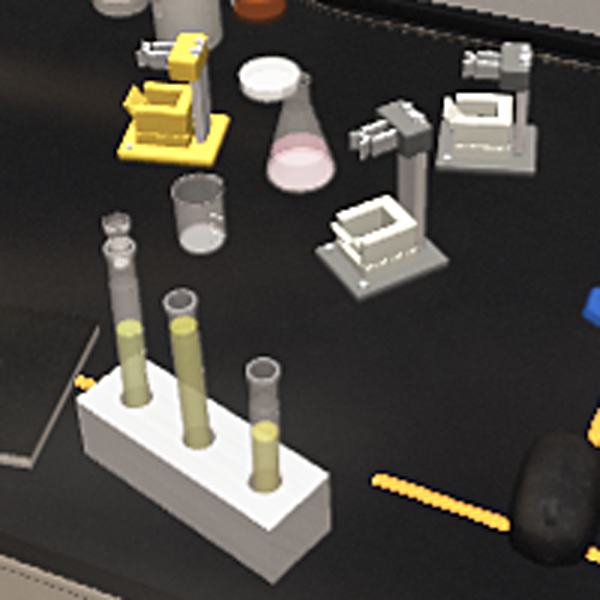

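View pics/tc.png

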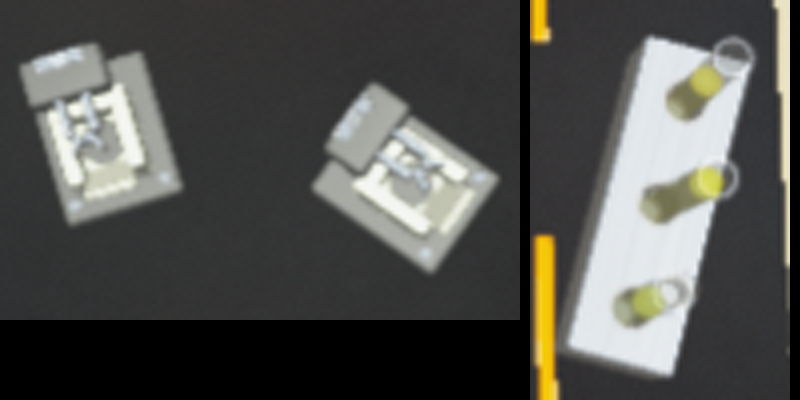

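The zoomed crops show the ball-stopper (long) tube at the low-x end of the block and the short tube at the high-x end. The stand near top (316, 188) looks like the tall one. Next I'll cast rays and check that.

```bash
cat > h.py <<'E'
from station import *
import cv2, numpy as np
from scipy.spatial.transform import Rotation as R
def camT(n, tcp=None, q=None):
    i=camera_info(n)
    if n!="wrist": return i,i["T"]
    W=np.eye(4); W[:3,:3]=R.from_quat(np.roll(q,-1)).as_matrix(); W[:3,3]=tcp
    return i,W@i["tool_from_camera"]
def cast(c,px,z):
    i,T=c
    u=cv2.undistortPoints(np.array(px,float).reshape(-1,1,2),i["intrinsics"],i["dist"])[:,0]
    d=np.c_[u[:,0],-u[:,1],-np.ones(len(u))]@T[:3,:3].T; o=T[:3,3]
    return o+d*((z-o[2])/d[:,2])[:,None]
def proj(c,P):
    i,T=c; p=(np.array(P,float).reshape(-1,3)-T[:3,3])@T[:3,:3]
    return cv2.projectPoints(p*[1,-1,-1],np.zeros(3),np.zeros(3),i["intrinsics"],i["dist"])[0][:,0]
def quat(M): return np.roll(R.from_matrix(M).as_quat(),1)
E
python3 - <<'E'
from h import *
np.set_printoptions(precision=4,suppress=True)
t=camT("top");s=camT("scene")
def stand(c):  # corners: backside(y-), ... 
    return cast(t,c,0.01)[:,:2]
for n,px,fm in [("A",[(250,158.75),(260.5,191.25),(233,200.5)],(1,2)),("B",[(339.25,190),(323,212.5),(293.75,191.75)],(0,1))]:
    p=stand(px); print(n,p.tolist(),[np.linalg.norm(p[i]-p[i+1]) for i in (0,1)])
    f=p[list(fm)]; m=f.mean(0); e=f[1]-f[0]; x=np.array([-e[1],e[0]])/np.linalg.norm(e)
    other=p[[k for k in range(3) if k not in fm][0]]
    if (other-m)@x<0:x=-x
    o=m+x*.04; print("bore",o,"x",x, np.degrees(np.arctan2(x[1],x[0])))
    for h in (.107,.142):
        for a in (.013,.039): print(h,a,proj(s,np.r_[o+x*a,h]),proj(t,np.r_[o+x*a,h]))
b=cast(t,[(434.5,154.25),(460,162),(440.5,239),(414.25,231.75)],0.055)
print("block",b,b.mean(0))
E
```

```text
A [[0.6119600315633626, 0.2554840315802438], [0.5324001356631333, 0.2296596282328736], [0.5107927941205035, 0.2952915949751692]] [np.float64(0.08364614063961948), np.float64(0.06909726671151074)]
bore [0.5596 0.275 ] x [0.9498 0.3127] 18.222567295362257
0.107 0.013 [[377.8331 158.7489]] [[232.3933 167.9903]]
0.107 0.039 [[387.803  159.1011]] [[228.8613 157.0711]]
0.142 0.013 [[378.4847 147.3176]] [[229.2819 165.0721]]
0.142 0.039 [[388.6208 147.6521]] [[225.6425 153.8078]]
B [[0.5333309228830858, 0.040789933193060846], [0.4796433616507523, 0.08024456494454266], [0.5303102248278193, 0.14989609911325524]] [np.float64(0.0666259874052205), np.float64(0.08613052441648646)]
bore [0.5302 0.0927] x [0.5922 0.8058] 53.68808110036849
0.107 0.013 [[340.518  192.6674]] [[311.8432 182.3269]]
0.107 0.039 [[349.673  189.3421]] [[302.323 175.546]]
0.142 0.013 [[340.5542 180.7651]] [[311.2986 179.8633]]
0.142 0.039 [[349.8717 177.4774]] [[301.4717 172.8679]]
block [[ 0.6082 -0.1795  0.055 ]
 [ 0.5892 -0.2371  0.055 ]
 [ 0.4127 -0.1856  0.055 ]
 [ 0.4295 -0.1272  0.055 ]] [ 0.5099 -0.1823  0.055 ]
```

Checked against the scene view, stand A (0.56, 0.275) is the low one and B (0.53, 0.093) the tall one. Next are closer wrist views of the block and both stands.

```bash
cat >> h.py <<'E'
def frame(ang, lean=0, sgn=1):
    """tool closing axis along stand x (yaw ang), tube leaning to -x by lean"""
    c,s=np.cos(ang),np.sin(ang); sx=np.array([c,s,0]); k=np.array([0,0,1.])
    a=np.cos(lean)*k-np.sin(lean)*sx; y=sgn*(np.cos(lean)*sx+np.sin(lean)*k); z=-a
    return np.c_[np.cross(y,z),y,z],a,sx
E
python3 - <<'E'
from h import *
import json
log={}
print("t",get_time())
def look(n,p,ang):
    best=None
    for sg in (1,-1):
        q=quat(frame(ang,0,sg)[0]); j=inverse_kinematics(p,q)
        if j is not None: print(n,sg,np.round(j,2)); best=q if best is None or abs(j[5])<bj else best; bj=abs(j[5])
    move_pose(p,best); wait(.15)
    tp,tq=get_tcp_pos(),get_ee_rot(); im=read_camera("wrist"); cv2.imwrite(f"pics/w_{n}.png",im[:,:,::-1]); log[n]=[list(map(float,tp)),list(map(float,tq))]
look("B",[.530,.093,.26],np.radians(53.7))
look("A",[.560,.275,.26],np.radians(18.2))
look("blk",[.50,-.18,.33],np.arctan2(.96,.28))
json.dump(log,open("log.json","w")); print("t",get_time())
E
python3 - <<'E'
import cv2,numpy as np
A=cv2.imread("pics/w_A.png");B=cv2.imread("pics/w_B.png")
cv2.imwrite("pics/AB.png",np.hstack([A[:,120:520],B[:,120:520]]))
E
```

```text
t 0.1
B 1 [ 0.15  0.25  1.79 -0.    1.1  -0.79]
B -1 [ 0.15  0.25  1.79 -0.    1.1   2.36]
A 1 [ 0.44  0.38  1.6  -0.    1.16  0.12]
blk 1 [-0.37  0.17  1.72 -0.    1.25 -1.65]
blk -1 [-0.37  0.17  1.72 -0.    1.25  1.49]
t 5.775
```

View pics/AB.png

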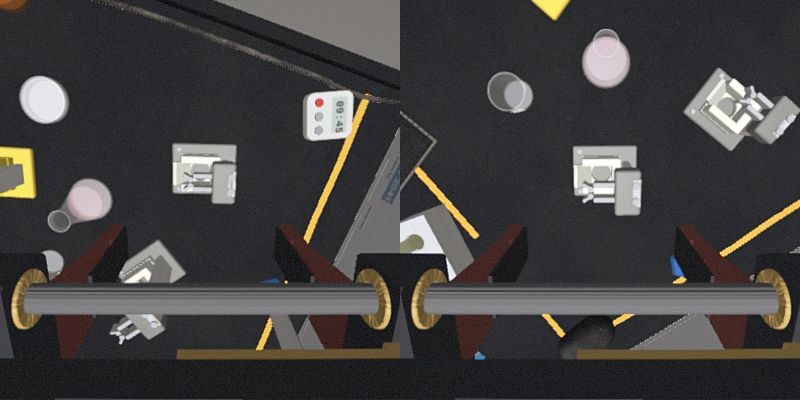

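View pics/w_blk.png

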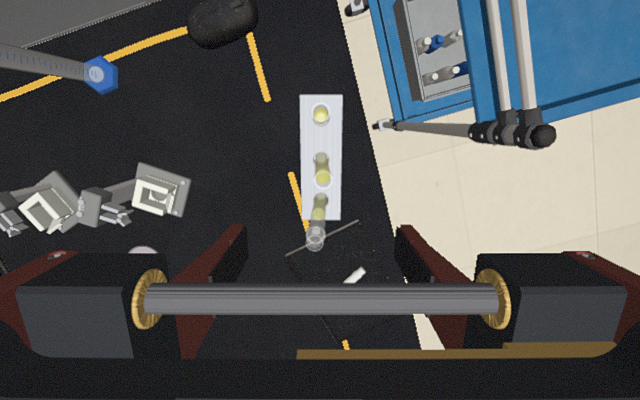

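The wrist views show stand A's base plate at about (293–356, 143–195) and stand B's at (293–357, 146–195), in full-image pixels. The block's top face is at (300–341, 95–220), with the long tube's ball at its lower end. I'll extract edges and fit lines to them.

Run:
```python
from h import *
import json
np.set_printoptions(precision=4,suppress=True)
log=json.load(open("log.json"))
def edges(n,box,thr,rows,cols):
    """left edge over rows, top/bottom/right edges"""
    im=cv2.cvtColor(cv2.imread(f"pics/w_{n}.png"),cv2.COLOR_BGR2GRAY).astype(float)
    x0,x1,y0,y1=box
    def first(v,off,rev=False):
        if rev: v=v[::-1]
        k=int(np.argmax(v>thr)); 
        f=k-(v[k]-thr)/(v[k]-v[k-1]) if k else 0
        return off+(len(v)-1-f if rev else f)
    L=[(first(im[r,x0:x1],x0),r) for r in range(*rows)]
    Rr=[(first(im[r,x0:x1],x0,True),r) for r in range(*rows)]
    T=[(c,first(im[y0:y1,c],y0)) for c in range(*cols)]
    B=[(c,first(im[y0:y1,c],y0,True)) for c in range(*cols)]
    return L,Rr,T,B
def line(c,px,z):
    p=cast(c,px,z)[:,:2]; vx,vy,x,y=cv2.fitLine(p.astype(np.float32),cv2.DIST_HUBER,0,.001,.001)[:,0]
    d=np.array([vx,vy]);m=np.array([x,y]); r=(p-m)@[-vy,vx]; return m,d,np.abs(r).max()
for n,ang,box,rows,cols in [("A",18.2,(280,370,130,210),(150,190),(297,322)),("B",53.7,(280,372,132,225),(152,190),(297,328))]:
    c=camT("wrist",*log[n]); L,Rr,T,B=edges(n,box,70,rows,cols)
    print(n,"cam",c[1][:3,3])
    l,t,b=[line(c,e,.01) for e in (L,T,B)]
    a=np.radians(ang); sx=np.array([np.cos(a),np.sin(a)]); sy=np.array([-sx[1],sx[0]])
    # orientation from edges
    def al(d,ref): d=d if d@ref>0 else -d; return np.degrees(np.arctan2(d[1],d[0]))
    print("yaw L,T,B",al(l[1],sy)-90,al(t[1],sx),al(b[1],sx),"res",l[2],t[2],b[2])
    y=np.radians(np.mean([al(l[1],sy)-90,al(t[1],sx),al(b[1],sx)])); sx=np.array([np.cos(y),np.sin(y)]); sy=np.array([-sx[1],sx[0]])
    print("width",(t[0]-b[0])@sy); o=sx*((l[0]@sx)+.04)+sy*((t[0]+b[0])@sy/2)
    print("bore",o,"yaw",np.degrees(y), "px bore floor/clip",proj(c,np.r_[o,.01]))
c=camT("wrist",*log["blk"]); L,Rr,T,B=edges("blk",(285,352,80,160),140,(105,150),(304,338))
l,r,t=[line(c,e,.055) for e in (L,Rr,T)]
d=[]
for e in (l,r): v=e[1] if e[1][0]>0 else -e[1]; d.append(v); print("blk dir",np.degrees(np.arctan2(v[1],v[0])),e[2])
v=np.mean(d,0); v/=np.linalg.norm(v); w=np.array([-v[1],v[0]]); vt=t[1]; print("top edge dir",np.degrees(np.arctan2(vt[1],vt[0])),t[2])
print("width",(l[0]-r[0])@w); cen=w*((l[0]+r[0])@w/2)+v*(t[0]@v-.093)
print("center",cen,"short",cen+.062*v,"long",cen-.062*v,"cam",c[1][:3,3], "pred px short top/bottom",proj(c,[np.r_[cen+.062*v,.16],np.r_[cen+.062*v,.055],np.r_[cen-.062*v,.2]]))
```

```text
A cam [0.5382 0.3404 0.4232]
yaw L,T,B 16.833221 16.515175 18.063217 res 0.0001853827391217493 0.00024200555465832608 0.00028834997471993137
width 0.07307214
bore [0.5575 0.2766] yaw 17.137203 px bore floor/clip [[319.6593 168.8414]]
B cam [0.4737 0.1339 0.423 ]
yaw L,T,B 53.129562 53.901207 44.11539 res 0.0007397773802402033 0.0003698964674028178 0.0057349562131899685
width 0.08118726
bore [0.5331 0.0892] yaw 50.38205 px bore floor/clip [[320.1378 174.3326]]
blk dir -16.481041 0.00032101646984246775
blk dir -16.20144 0.0003450122470052452
top edge dir 73.8159 8.327083402198687e-05
width 0.06106425
center [ 0.5131 -0.1827] short [ 0.5726 -0.2001] long [ 0.4536 -0.1652] cam [ 0.5676 -0.1988  0.4929] pred px short top/bottom [[320.6187 115.6728]
 [320.64   116.828 ]
 [320.3032 235.2543]]
```

```bash
cat >> h.py <<'E'
GR={"short":.132,"long":.158}
def tcp_for(foot, a, g): return np.asarray(foot)+a*(g-.019)
E
python3 - <<'E'
from h import *
import json
np.set_printoptions(precision=4,suppress=True)
log=json.load(open("log.json"))
c=camT("wrist",*log["B"]); im=cv2.cvtColor(cv2.imread("pics/w_B.png"),cv2.COLOR_BGR2GRAY).astype(int)
a=np.radians(53.4); sx=np.array([np.cos(a),np.sin(a)]); sy=np.array([-sx[1],sx[0]])
def sub(v,off,s=1):
    k=next(i for i in range(len(v)) if v[i]>70); return off+s*(k-(v[k]-70)/(v[k]-v[k-1]))
L=cast(c,[(sub(im[r,280:340],280),r) for r in range(152,190)],.01)[:,:2]@sx
T=cast(c,[(q,sub(im[132:200,q],132)) for q in range(298,330)],.01)[:,:2]@sy
Bm=cast(c,[(q,sub(im[204:170:-1,q],204,-1)) for q in range(297,312)],.01)[:,:2]@sy
print("L",np.median(L),L.std(),"T",np.median(T),T.std(),"B",np.median(Bm),Bm.std(),"w",np.median(T)-np.median(Bm))
print("bore B",sx*(np.median(L)+.04)+sy*(np.median(T)+np.median(Bm))/2)
# grasp short
F=np.array([.5722,-.1999,.01]); M,a_,_=frame(np.radians(73.7)); q=quat(M); p=tcp_for(F,a_,GR["short"])
command_gripper(.7)
move_pose(p+[0,0,.06],q); movel(p,v=.12); command_gripper(0.0)
print("width",get_grip_width()*88,get_finger_force(),get_tcp_pos(),p)
movel(p+[0,0,.165],v=.2); wait(.1)
cv2.imwrite("pics/w_short.png",read_camera("wrist")[:,:,::-1]); cv2.imwrite("pics/s1.png",read_camera("scene")[:,:,::-1]); print(get_time(),get_grip_width()*88)
E
python3 - <<'E'
import cv2,numpy as np
A=cv2.imread("pics/w_short.png")[60:360,160:480];B=cv2.imread("pics/s1.png")[60:360,150:550]
cv2.imwrite("pics/m1.png",np.hstack([A,B]))
E
```

```text
L 0.34991064728447685 0.00017687488894660745 T -0.3335597859053464 0.00022460218696231904 B -0.41324120199450876 0.004251188356345796 w 0.07968141608916235
bore B [0.5322 0.0904]
width 21.00465791047034 30.000179519847734 [ 0.5723 -0.1999  0.1231] [ 0.5722 -0.1999  0.123 ]
11.5583 21.44363990909326
```

View pics/m1.png

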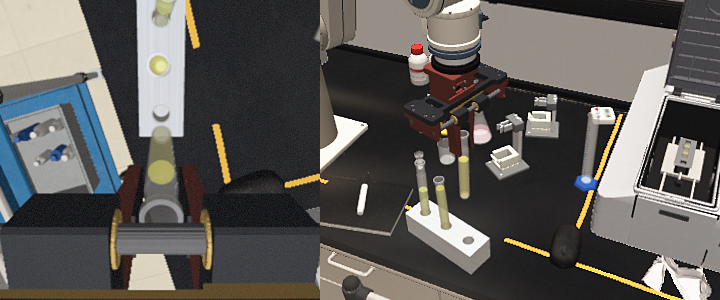

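Tube gripped: the wrist crop shows it centred between the fingers, with its foot where predicted (about full-image row 190). Next I'll insert it into the low stand.

```bash
cat >> h.py <<'E'
ST={"short":(np.array([.5584,.2763,.010]),np.radians(17.3)),"long":(np.array([.5299,.0925,.010]),np.radians(53.5))}
def pose(t,xf,zf,lean,along=0):
    o,ang=ST[t]; M,a,sx=frame(ang,np.radians(lean)); return tcp_for(o+sx*xf+[0,0,zf]+a*along,a,GR[t]),quat(M)
def insert(t,L=25,hi=.18):
    for w in [(.0035,.010,L,hi),(.0035,.010,L,0),(.0025,.003,18,0),(0,0,0,0)]:
        assert inverse_kinematics(*pose(t,*w)) is not None,w
    move_pose(*pose(t,.0035,.010,L,hi)); print("t above",get_time())
    p,q=pose(t,.0035,.010,L,.055); movel(p,q,v=.2); wait(.2); f0=np.array(get_ft_force())
    rep=lambda s:print(s,np.round(np.array(get_ft_force())-f0,1),np.round(np.array(get_tcp_pos())*1e3,1))
    p,q=pose(t,.0035,.010,L,0); print("stopped",movel(p,q,v=.05,until_force=8)); rep("in")
    cv2.imwrite(f"pics/ins_{t}.png",read_camera("scene")[:,:,::-1]); cv2.imwrite(f"pics/insw_{t}.png",read_camera("wrist")[:,:,::-1])
E
python3 - <<'E'
from h import *
insert("short"); print(get_time(),get_grip_width()*88)
t,w=cv2.imread("pics/ins_short.png"),cv2.imread("pics/insw_short.png")
cv2.imwrite("pics/m2.png",np.hstack([cv2.resize(t[110:230,310:430],(400,400)),w[0:400,120:520]]))
E
```

```text
t above 13.2917
stopped False
in [-0.   0.8 -0.8] [516.  263.1 122.6]
15.6167 21.136676724132094
```

View pics/m2.png

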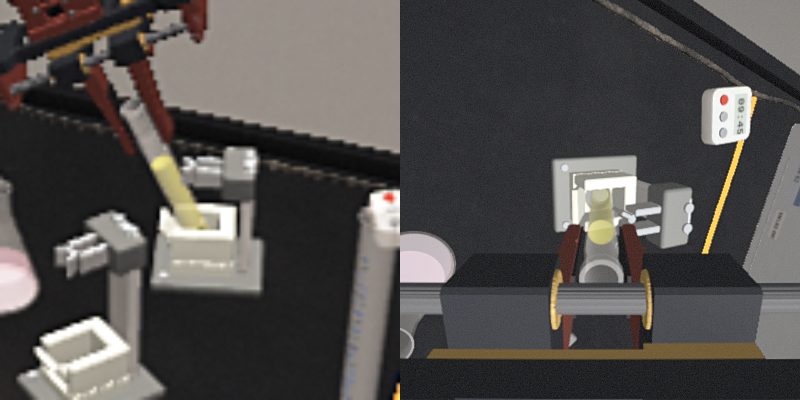

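The foot is in the bore mouth, leaning to the front, with only light contact. Now I'll swing it upright.

```bash
cat >> h.py <<'E'
def swing(t,release=True):
    f0=np.array(get_ft_force()); _,ang=ST[t]; sx=np.array([np.cos(ang),np.sin(ang),0]); sy=np.array([-sx[1],sx[0],0])
    for i,(xf,z,l) in enumerate([(.003,.0045,21),(.0025,.003,18),(.0025,.003,15),(.002,.0025,12),(.0015,.002,9),(.001,.0015,6),(.0005,.001,3),(0,.0005,0)]):
        movel(*pose(t,xf,z,l),v=.06)
        if i==1: wait(.15)
        f=np.array(get_ft_force())-f0; print(l,"fx,fy,fz",np.round([f@sx,f@sy,f[2]],1))
        if np.linalg.norm(f)>30: print("ABORT"); return
    p,q=pose(t,0,0,0); p=np.array(get_tcp_pos())
    print("down",movel(p-[0,0,.006],v=.03,until_force=6),np.array(get_tcp_pos())-p, get_grip_width()*88, get_time())
E
python3 - <<'E'
from h import *
swing("short")
t=read_camera("scene")[:,:,::-1];w=read_camera("wrist")[:,:,::-1]
cv2.imwrite("pics/m3.png",np.hstack([cv2.resize(t[110:230,310:430],(400,400)),w[0:400,120:520]]))
E
```

```text
21 fx,fy,fz [-0.2  0.7  1.7]
18 fx,fy,fz [-0.9  1.  -0.5]
15 fx,fy,fz [0.3 1.4 0.5]
12 fx,fy,fz [0.5 0.9 0.6]
9 fx,fy,fz [1.7 1.5 0.3]
6 fx,fy,fz [2.1 1.2 0.7]
3 fx,fy,fz [6.1 1.7 1.9]
0 fx,fy,fz [1.8 0.2 2.3]
down True [ 0.00089597  0.00033261 -0.00053287] 21.061771917558037 18.0167
```

View pics/m3.png

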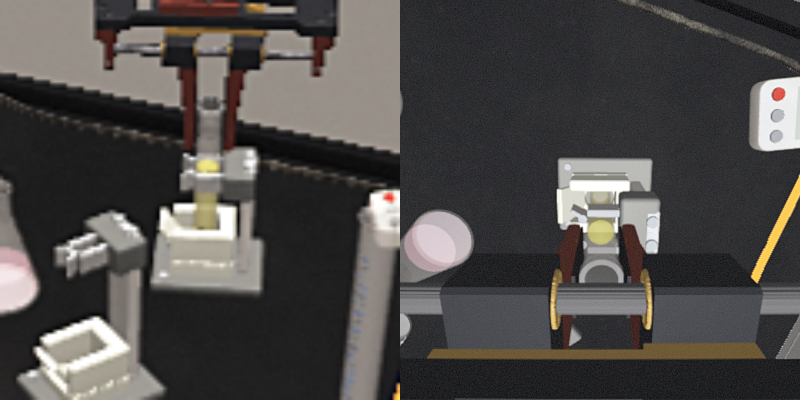

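The short tube is upright in the clip, foot on the floor. I'll release it, check it numerically, and go on to the long tube.

Run:
```python
from h import *
wait(.2)
command_gripper(.6); p=np.array(get_tcp_pos()); movel(p+[0,0,.12],v=.2)
def axis():
    im=cv2.cvtColor(read_camera("scene"),cv2.COLOR_RGB2HSV); roi=im[120:230,330:420]
    m=cv2.inRange(roi,(22,90,60),(34,255,255)); ys,xs=np.nonzero(m); ys+=120; xs+=330
    return [(r,round(xs[ys==r].mean(),1),int((ys==r).sum())) for r in np.unique(ys)]
print(axis())
s=camT("scene"); o,_=ST["short"]; print(proj(s,[o+[0,0,h] for h in (.03,.05,.07,.085,.1,.15)]).round(1).tolist())
# long tube
F=np.array([.4532,-.1651,.01]); M,a_,_=frame(np.radians(73.7)); q=quat(M); p=tcp_for(F,a_,GR["long"])
move_pose(p+[0,0,.09],q); movel(p,v=.12); command_gripper(0.0)
print("width",get_grip_width()*88,get_finger_force()); movel(p+[0,0,.17],v=.2); print(get_grip_width()*88,get_time())
cv2.imwrite("pics/w_long.png",read_camera("wrist")[:,:,::-1]); cv2.imwrite("pics/t2.png",read_camera("top")[:,:,::-1])
```

```text
[(np.int64(158), np.float64(371.5), 6), (np.int64(159), np.float64(371.5), 6), (np.int64(160), np.float64(371.5), 6), (np.int64(168), np.float64(371.0), 5), (np.int64(169), np.float64(371.5), 6), (np.int64(170), np.float64(371.5), 6), (np.int64(171), np.float64(373.0), 1), (np.int64(173), np.float64(371.0), 2), (np.int64(174), np.float64(371.0), 2), (np.int64(175), np.float64(373.0), 1), (np.int64(176), np.float64(371.0), 2), (np.int64(177), np.float64(371.0), 5), (np.int64(178), np.float64(371.0), 5)]
[[371.6, 179.1], [371.9, 173.0], [372.2, 166.8], [372.4, 162.1], [372.6, 157.3], [373.5, 140.8]]
width 21.45813999097206 30.000384631566703
21.11483030369888 23.95
```

The short tube stays aligned with the stand axis to within 1 px, and the long tube is gripped. Next I'll insert the long tube.

Run:
```python
from h import *
insert("long",L=24,hi=.19); print(get_time(),get_grip_width()*88)
t,w=cv2.imread("pics/ins_long.png"),cv2.imread("pics/insw_long.png")
cv2.imwrite("pics/m4.png",np.hstack([cv2.resize(t[130:250,280:400],(400,400)),w[0:400,120:520]]))
```

```text
t above 24.6917
stopped False
in [ 0.2 -0.1  0.2] [498.5  49.8 147.2]
27.0667 21.192869892484843
```

View pics/m4.png

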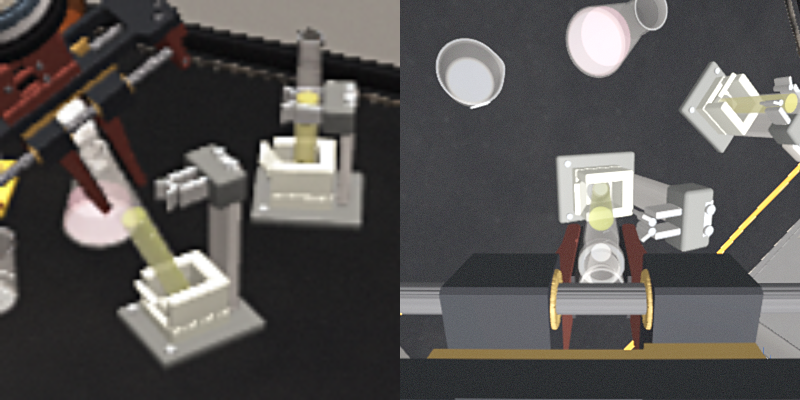

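The long tube's foot is in the tall stand's bore, leaning, with no contact force. The short tube stands clipped behind it at crop (308, 110). Now I'll swing, release and check.

Run:
```python
from h import *
swing("long"); wait(.2)
```

```text
21 fx,fy,fz [-0.3  0.6  0.3]
18 fx,fy,fz [-0.2  0.1 -0.5]
15 fx,fy,fz [-0.1 -1.2  0.3]
12 fx,fy,fz [-1.4 -0.9  0.5]
9 fx,fy,fz [-0.9 -0.7 -0.7]
6 fx,fy,fz [ 1.9 -0.5 -1. ]
3 fx,fy,fz [-0.1 -0.6  0.5]
0 fx,fy,fz [ 1.6 -1.1  0.4]
down True [ 0.00159989 -0.0001005  -0.00077277] 21.02102774016607 29.5333
```

```bash
cat > chk.py <<'E'
from h import *
def chk(t,n):
    im=read_camera("scene"); cv2.imwrite(f"pics/{n}.png",im[:,:,::-1]); s=camT("scene"); o,_=ST[t]
    m=cv2.inRange(cv2.cvtColor(im,cv2.COLOR_RGB2HSV),(22,80,60),(34,255,255))
    for h in np.arange(.03,.14,.01):
        c,r=proj(s,o+[0,0,h])[0]; xs=np.nonzero(m[int(round(r)),int(c)-12:int(c)+13])[0]
        if len(xs)>2: print(t,round(h,2),"pred",round(c,1),"seen",round(xs.mean()+int(c)-12,1),len(xs))
E
python3 - <<'E'
from chk import *
chk("long","c1"); print("--")
p=np.array(get_tcp_pos()); command_gripper(.6); movel(p+[0,0,.15],v=.2); wait(.3)
chk("long","c2"); chk("short","c3"); print(get_time(),get_ft_force())
im=cv2.imread("pics/c2.png"); g=cv2.cvtColor(im,cv2.COLOR_BGR2GRAY)
s=camT("scene"); print(proj(s,[ST["long"][0]+[0,0,h] for h in (.12,.178,.188,.199)]).round(1))
d=cv2.absdiff(im,cv2.imread("pics/t2.png")*0+cv2.imread("pics/s1.png")).max(2)[125:160,325:365]  # changed: new tube above head
ys,xs=np.nonzero(d>40); print([(int(r)+125,round(float(xs[ys==r].mean())+325,1),int((ys==r).sum())) for r in np.unique(ys)])
E
```

```text
long 0.03 pred 335.8 seen 334.0 3
long 0.09 pred 335.7 seen 334.7 3
long 0.1 pred 335.7 seen 335.7 3
--
long 0.03 pred 335.8 seen 334.0 3
long 0.07 pred 335.8 seen 335.3 3
long 0.09 pred 335.7 seen 335.8 5
short 0.04 pred 371.7 seen 371.0 5
short 0.05 pred 371.9 seen 371.0 5
short 0.06 pred 372.0 seen 371.0 7
short 0.07 pred 372.2 seen 370.5 4
short 0.09 pred 372.5 seen 371.5 6
31.7583 [-0.02828437 -1.33537902 -0.18344365]
[[335.7 186.6]
 [335.6 166.1]
 [335.6 162.5]
 [335.6 158.4]]
[(125, 325.5, 2), (126, 325.5, 2), (127, 325.5, 2), (128, 326.0, 1), (129, 326.0, 3), (130, 327.5, 6), (131, 328.5, 8), (132, 330.0, 11), (133, 330.5, 12), (134, 330.5, 12), (135, 333.0, 7), (136, 333.3, 3), (137, 336.0, 1), (139, 330.0, 3), (140, 336.5, 2), (141, 335.5, 4), (142, 335.0, 5), (143, 334.0, 7), (144, 331.7, 6), (145, 330.5, 2), (146, 333.0, 1), (148, 330.0, 2), (149, 329.2, 5), (150, 328.9, 8), (151, 327.8, 6), (152, 327.6, 5), (153, 325.5, 2), (154, 330.0, 3), (155, 332.5, 4), (156, 332.6, 9), (157, 333.9, 7), (158, 335.0, 9), (159, 335.0, 9)]
```

```bash
python3 -c "
from station import *
print(job_done(), get_time())"
```

```text
the job is handed in; nothing more can be done
the job is handed in; nothing more can be done
```

I handed the job in at about 32 s: the last camera check showed both tubes released and upright, the short one in the low stand and the long one in the tall stand, but no verdict came back.

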